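Hold the sensor paddle in the lamp test chamber

TASK

Check the exposure lamp: lift the hinged steel lid of the white test chamber all the way open until it rests back on its stop, then take the light-sensor paddle out of its stand and pass its blade down through the slot in the chamber's top. Finish while still holding the paddle still in the gripper, upright, with about two thirds of the blade below the slot's mouth and its collar kept clear above the chamber; do not let go of it. Leave the lid open and the flask, jar and tray on the bench undisturbed.

Things in the scene. Friction and masses are not known exactly. Their poses are not given: they have to be found in the camera images.
- chamber: white metal test box fixed on the bench. Origin on the bench under the slot's centre; x points from the lid's handle side (black panel) towards the hinge, y along hinge and slot, z up. Spans x -55 to +67 mm, y -80 to +80 mm, 95 mm high; hollow, inner floor 6 mm above the bench. Place and yaw vary; it may be left or right of the stand.
- slot (a point): centre of the slot's mouth, in the plane of the chamber's top, 95 mm above the bench; axes as the chamber's. Slot 8 mm (x) by 38 mm (y), straight from 5 to 15 mm below the mouth: the blade has 2 mm clearance in all, 1 mm each side. The top 5 mm are flared to 16 by 46 mm at the mouth. Empty space below. The closed lid covers it.
- lid (a joint): lid angle in rad: 0 closed, 2.0 fully open on its stop (leaning back past upright; counts as open above 1.9). Swings freely, about 0.25 kg; let go before upright (about 1.57) it falls shut, beyond it falls on open to the stop.
- lid_hinge (a point): middle of the lid's hinge line, 60 mm in chamber x from the slot, 100 mm above the bench; the line runs along chamber y. The point's axes turn with the lid; x points from handle to hinge. The steel lid plate is 6 mm thick, 130 mm wide (y), from 3 to 115 mm from the hinge.
- lid_handle (a point): middle of the handle: a black round bar 10 mm thick, 80 mm clear length, parallel to the hinge and 160 mm from it in the lid's plane, on two 10 mm arms. Lid closed: it sticks out level, 100 mm above the bench, 45 mm ahead of chamber and lid edge, so fingers fit on both sides from above. It circles up and over the hinge as the lid opens.
- paddle: light-sensor paddle, upright, 130 mm tall, about 0.12 kg. Origin: middle of the blade's lower end; z up, x through its thickness, y across its width. Aluminium blade 6 (x) by 36 mm (y), z 0 to 70, lower end rounded; black collar 24 by 52, z 70 to 78; black grip 16 (x) by 30 (y), z 78 to 130. Either way round fits. At first the blade is in the stand, the collar on its top.
- paddle_grip (a point): centre of the paddle's grip, 104 mm above the blade's lower end, on the paddle's axis (axes as the paddle's)
- stand: grey block fixed on the bench, 60 mm (x) by 80 mm (y) by 85 mm high, origin in the middle of its underside; a pocket 11 by 42 mm, 77 mm deep, open at the top, holds the paddle, whose axes at the start are those of the stand. The paddle is out once lifted by over 70 mm. The stand's place and yaw vary.
- flask: bystander: white bottle, 70 mm across, 140 mm tall, origin under its centre; leave it alone
- jar: bystander: amber jar, 60 mm across, 70 mm tall, origin under its centre; leave it alone
- tray: bystander: clear open tray, 80 by 80 by 20 mm, origin under its centre; leave it alone
Things that resemble listed ones, but are neither listed nor needed, are in the scene too. Leave any purple look-alike of the stand alone.

How it is judged:
By the outcome, as a careful person would: the job done as asked, in the order asked, and still so for the second after the job is handed in, while the arm keeps its last pose, push and grip.
It also fails if it takes over 67 s, if anything falls off the work surface, if the arm or the gripper's body presses on something with over 40 N, if the wrist force passes 120 N, or if a joint passes its speed limit or range.

ROBOT

A 6-joint arm with a two-finger parallel gripper is mounted at the origin on the work surface. World frame = base frame: x ahead of the robot, y to its left, z up, the work surface at z = 0. Lengths are in m, angles in rad, forces in N, time in s.
With the tool pointing down it reaches from about 0.35 to 0.95 m from the base axis. Payload 17.4 kg.
Tool frame: the origin (TCP) lies on the front face of the gripper's body, between the roots of the fingers; the fingertips stand 84 mm ahead of it and the grasp point (between the pads) lies 65 mm ahead of it; z points along the fingers, y is the line along which they close (so a half turn about z gives the same grasp; the last joint's range is limited). The gripper opens to 93 mm and grips with 3 to 60 N. Pads are 15 mm wide; open, the fingers measure 128 mm over their backs; the gripper's body (75 mm by 188 mm) begins 65 mm behind the grasp point.
Start: joints at [1.271, 0.116, 1.442, -0, 1.584, -0.038], TCP at [0.175, 0.652, 0.303] pointing down, gripper open.
Joint ranges: [-2.83, 2.83], [-0.83, 2.19], [0.07, 2.5], [-1.14, 4.28], [0.01, 3], [-2.97, 2.97]. Speed limits (rad/s): [1.89, 1.89, 2.22, 3.14, 3.14, 3.14].

INTERFACE

Orientations are given as a 3x3 rotation matrix whose columns are the frame's x, y, z axes.
In Python, from rig import observe, grab_frame, camera_model, workorder, look_for, place_of gives the robot as it stands.
- The arm moves only by the tool servo_tool, never from a script. Its arguments are lists of equal length, an entry for each row: "travel": the shift along the tool's x, y, z in m, a list of three; "twist": the turn about the tool's z in rad; "claw": the gripper command: -1 is shut, 1 is fully open, values between are in proportion. In form: {"travel": [[x, y, z], ...], "twist": [twist, ...], "claw": [claw, ...]}. A call has 1 to 10 rows; each row is the pose to reach, as a shift and turn from the pose commanded when the call began, along the tool's axes at that moment; what a row does not reach only later rows make up. A row lasts 1/10 s, in which the tool goes at most 50 mm and 8.59 degrees, less where a joint would pass 70% of its speed; a pose out of reach is approached as far as the arm can. A call with a gripper value outside its range is refused whole. The fingers move at their own pace and stop on an object; the grip force is fixed at half the most. Time passes only in rows, so rows that repeat a pose let the fingers close. It gives the time, the measured TCP pose, the force, the opening and the grip force at its end, in the units of the state.
- observe(): the state, without advancing time (a new reading comes with each control period).
- grab_frame(name): name is "scene" or "top"; returns the picture (420x560x3 uint8, blue, green, red); there is no depth.
- camera_model(name): a dict with "fx", "fy", "cx", "cy" (pixels), "R" (3x3) and "t" (3): a world point X has camera coordinates R X + t. Camera axes: x right, y down, z forward; pixel columns grow to the right and rows downward; lengths in m; the calibration is good to about 2 mm. A picture is of the moment at which its call begins. camera_model takes no time and is no camera call.
- workorder.job_done(): hands the job in; it is judged then, once.
Trained networks look in the newest picture that a camera, given by its name, has taken for a name from the list of things; names that differ only in an ending like _2 or _b are one class to them, and where a whole thing is asked for, a point or a joint stands for the part that bears it (a point fixed in the world has none). Each returns a list of dicts, best first, with "p" (0 to 1); they miss things now and then, are a little off and sometimes report something else, mostly with a low value. They report only what shows in the picture. A call takes as long as a camera call. They do not tell look-alikes from the thing itself.
- look_for(target, camera): "bbox" ([centre column, centre row, width, height] in pixels, round what is visible of it).
- place_of(target, camera): "pixel" ([column, row] in pixels: a listed point, or the origin of a listed thing).
The state is a dict: "clock": time; "joint_positions": joint angles; "dq": joint speeds; "effort": joint torques, N m; "ee_pos": TCP position; "ee_rot": TCP orientation; "contact_force": force on the tool from outside, world axes, zero at the start; "ft_torque": the same for the moment, N m; "gripper_width": opening from 0.0 (shut) to 1.0 (fully open); "finger_force": force on a finger pad.
Only numpy, scipy, OpenCV 4.12 (cv2) and the standard library are available. Lean on these libraries where they do the work, as an engineer would, in place of code of your own. Each camera call takes 0.05 s, during which the arm holds its last target. There are 200 camera calls.

## Working session

There is one attempt and no reset: what is moved stays moved. The work goes in short steps, Python scripts to look and compute and a tool call to move; the robot and the scene stay as the last step left them, time stands still between calls to the robot, and variables do not carry over. Pictures are saved under pics/ and viewed, at most 10 in all, crops included, and the job is handed in when it is done.

Besides the shell and the picture viewer there is one more tool, called after "Request:" as a command line: name --pt "numbers of a row" for each row, then --argument value for the rest. servo_tool: Moves the arm, as the interface text tells. Its arguments: {"type":"object","properties":{"travel":{"type":"array","items":{"type":"array","items":{"type":"number"}}},"twist":{"type":"array","items":{"type":"number"}},"claw":{"type":"array","items":{"type":"number"}}},"required":["travel","twist","claw"]}

```bash
mkdir -p pics
cat > h.py <<'E'
import numpy as np, cv2
from rig import *
def ray(cam,px):
    m=camera_model(cam);R=np.array(m["R"]);t=np.array(m["t"])
    d=R.T@np.array([(px[0]-m["cx"])/m["fx"],(px[1]-m["cy"])/m["fy"],1]);return -R.T@t,d
def atz(cam,px,z):
    o,d=ray(cam,px);return o+d*(z-o[2])/d[2]
def proj(cam,X):
    m=camera_model(cam);c=np.array(m["R"])@np.asarray(X,float)+np.array(m["t"])
    return np.array([m["fx"]*c[0]/c[2]+m["cx"],m["fy"]*c[1]/c[2]+m["cy"]])
E
python3 - <<'E'
from h import *
a=grab_frame("scene");b=grab_frame("top")
cv2.imwrite("pics/s0.png",a);cv2.imwrite("pics/t0.png",b)
np.set_printoptions(precision=3,suppress=True)
for c in("scene","top"):
    m=camera_model(c);print(c,-np.array(m["R"]).T@np.array(m["t"]),m["fx"])
    for n,z in [("chamber",0),("lid_hinge",.1),("lid_handle",.1),("paddle",.008),("paddle_grip",.112),("stand",0),("flask",0),("jar",0),("tray",0)]:
        for r in place_of(n,c)[:3]: print(n,round(r["p"],2),np.array(r["pixel"]),atz(c,r["pixel"],z))
print(observe())
E
```

```text
scene [1.108 0.681 0.635] 415.7101219907693
chamber 0.72 [343.1 281.3] [0.552 0.187 0.   ]
chamber 0.71 [251.4 181.5] [ 0.44  -0.354  0.   ]
lid_hinge 0.89 [329.3 263.6] [0.624 0.209 0.1  ]
lid_handle 0.83 [373. 234.] [0.472 0.191 0.1  ]
lid_handle 0.19 [211.3 180.2] [ 0.63  -0.267  0.1  ]
paddle 0.62 [418.4 376.5] [0.632 0.453 0.008]
paddle_grip 0.67 [249.6 176.2] [ 0.544 -0.202  0.112]
stand 0.92 [250.4 216.2] [ 0.564 -0.176  0.   ]
stand 0.71 [254.9 244.2] [ 0.631 -0.056  0.   ]
stand 0.6 [236.4 201.6] [ 0.551 -0.272  0.   ]
flask 0.86 [418.  377.2] [0.628 0.45  0.   ]
jar 0.8 [208.6 177.8] [ 0.54  -0.466  0.   ]
jar 0.24 [327.7 262.5] [0.533 0.115 0.   ]
tray 0.61 [235.4 286.7] [0.758 0.052 0.   ]
tray 0.46 [343. 283.] [0.557 0.191 0.   ]
top [0.334 0.012 1.283] 501.9920534512589
chamber 0.83 [211.6 231.5] [0.559 0.196 0.   ]
lid_hinge 0.67 [207.9 204.8] [0.607 0.193 0.1  ]
lid_handle 0.92 [213.4 264.6] [0.462 0.174 0.1  ]
paddle 0.71 [353.  233.2] [ 0.555 -0.17   0.008]
paddle_grip 0.74 [461.7 239.8] [ 0.522 -0.41   0.112]
paddle_grip 0.72 [361.2 227.1] [ 0.551 -0.175  0.112]
pa
[... 251 characters left out ...]
10.7 264.9] [0.472 0.195 0.   ]
jar 0.94 [460.3 237.9] [ 0.545 -0.447  0.   ]
tray 0.78 [268.2 156. ] [0.765 0.051 0.   ]
tray 0.62 [361.1 224.8] [ 0.578 -0.192  0.   ]
{'clock': 1.0, 'joint_positions': array([ 1.271,  0.116,  1.442, -0.   ,  1.584, -0.038]), 'dq': array([-0.001,  0.001,  0.001, -0.   , -0.   ,  0.   ]), 'effort': array([  0.004, -72.104, -62.275,   0.078,   0.018,   0.   ]), 'ee_pos': array([0.175, 0.652, 0.303]), 'ee_rot': array([[-0.966,  0.259,  0.   ],
       [ 0.259,  0.966, -0.   ],
       [-0.   , -0.   , -1.   ]]), 'contact_force': array([ 0.041,  0.527, -0.022]), 'ft_torque': array([-0.038,  0.041,  0.015]), 'finger_force': 0.0, 'gripper_width': 1.0006276697605683}
```

View pics/s0.png

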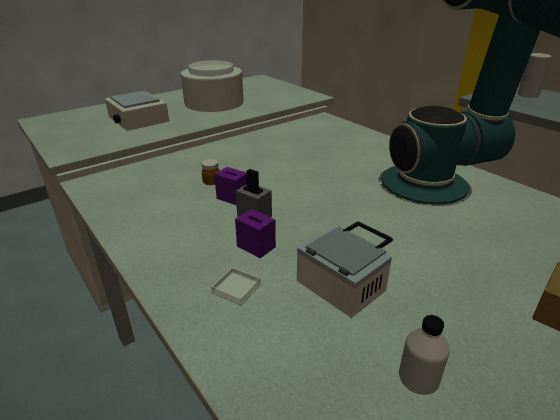

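View pics/t0.png

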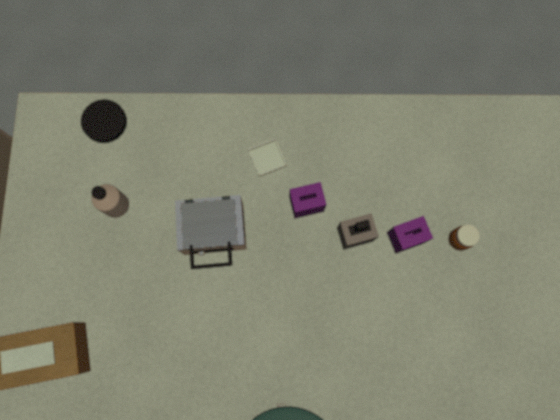

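The scene view shows the chamber at about (343,270) and the grey stand with the paddle at (253,200), between two purple look-alikes. In the top view the chamber is at (210,225), its handle at (212,266) and the paddle at (360,228). I'll zoom in for yaw and exact positions.

Run:
```python
from h import *
b=grab_frame("top");s=grab_frame("scene")
f=lambda im,c,r,w=100,h=75:cv2.resize(im[r:r+h,c:c+w],(400,300),interpolation=cv2.INTER_CUBIC)
o=np.vstack([np.hstack([f(b,160,195),f(b,325,205,64,48)]),np.hstack([f(s,295,215,108,81),f(s,225,165,64,48)])])
cv2.imwrite("pics/c0.png",np.clip(o*1.6,0,255).astype(np.uint8))
```

```text
(no output)
```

View pics/c0.png

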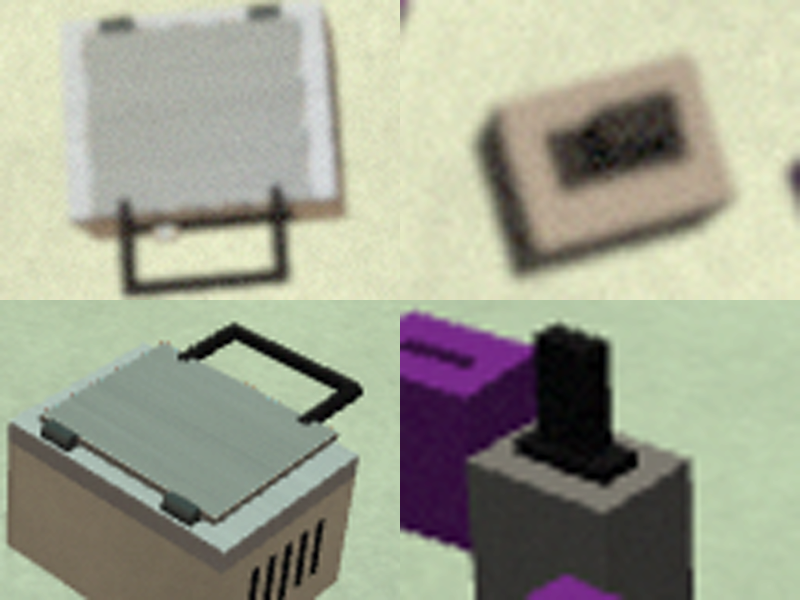

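```bash
cat > fit.py <<'E'
from h import *
from scipy.optimize import least_squares
def fit(obs,x0,fixyaw=False):
    P=lambda p,l:np.array([p[0]+np.cos(p[2])*l[0]-np.sin(p[2])*l[1],p[1]+np.sin(p[2])*l[0]+np.cos(p[2])*l[1],l[2]])
    r=least_squares(lambda p:np.concatenate([proj(c,P(p,l))-px for c,px,l in obs]),x0,loss="soft_l1",x_scale=[.01,.01,.01])
    return r.x,np.concatenate([proj(c,P(r.x,l))-px for c,px,l in obs]).reshape(-1,2)
def Z(c,r,k,X,Y): return np.array([c+(X+.5)/k-.5,r+(Y+.5)/k-.5])
E
python3 - <<'E'
from fit import *
np.set_printoptions(precision=3,suppress=True)
t=lambda X,Y,l:("top",Z(160,195,4,X,Y),l); s=lambda X,Y,l:("scene",Z(295,215,400/108,X,Y),l)
ch=[t(63,22,(.067,.08,.095)),t(322,4,(.067,-.08,.095)),t(70,220,(-.055,.08,.095)),t(335,200,(-.055,-.08,.095)),
 t(130,285,(-.1,.045,.1)),t(282,274,(-.1,-.045,.1)),
 s(8,125,(.067,-.08,.095)),s(223,255,(.067,.08,.095)),s(357,158,(-.055,.08,.095)),s(236,30,(-.1,-.045,.1)),s(355,88,(-.1,.045,.1))]
for o in(ch,ch[:6],ch[6:]):
    x,e=fit(o,[.55,.19,.08]);print("chamber",x,np.abs(e).mean());
x,e=fit(ch,[.55,.19,.08]);print(e)
t=lambda X,Y,l:("top",Z(325,205,6.25,X,Y),l); s=lambda X,Y,l:("scene",Z(225,165,6.25,X,Y),l)
st=[t(97,108,(.03,.04,.085)),t(290,55,(.03,-.04,.085)),t(335,192,(-.03,-.04,.085)),t(140,252,(-.03,.04,.085)),
 s(68,160,(.03,-.04,.085)),s(205,212,(.03,.04,.085)),s(290,160,(-.03,.04,.085))]
for o in(st,st[:4],st[4:]):
    x,e=fit(o,[.55,-.17,.27]);print("stand",x,np.abs(e).mean())
E
```

```text
chamber [0.56  0.19  0.089] 0.6372238117107556
chamber [0.56  0.189 0.085] 0.44877374292476685
chamber [0.562 0.193 0.095] 0.4573837993086272
[[-0.946 -0.174]
 [-0.174 -1.039]
 [-0.805 -0.08 ]
 [-0.068 -0.672]
 [-0.658  1.064]
 [-0.508  0.607]
 [-0.021 -2.239]
 [-0.494 -1.477]
 [ 0.057 -1.335]
 [-0.528 -0.307]
 [-0.519  0.246]]
stand [ 0.553 -0.173  0.28 ] 0.421356306324591
stand [ 0.552 -0.174  0.283] 0.38295845784030647
stand [ 0.555 -0.17   0.269] 0.16415494241294462
```

```bash
cat >> h.py <<'E'
np.set_printoptions(precision=4,suppress=True)
def to(pts,yaw):
    s=observe();R=np.array(s["ee_rot"]);p=np.array(s["ee_pos"]);y=np.arctan2(R[1,1],R[0,1])
    for q in pts: print((R.T@(np.array(q)-p)).round(4).tolist())
    print("twist",round(float(-((yaw-y+np.pi)%(2*np.pi)-np.pi)),4),"t",s["clock"],"p",p,"F",s["contact_force"],"w",s["gripper_width"]*93,s["finger_force"],"q",s["joint_positions"])
C=np.array([.560,.190]);CY=.088
def ch(x,y,z): c,s=np.cos(CY),np.sin(CY);return [C[0]+c*x-s*y,C[1]+s*x+c*y,z]
E
python3 -c "
from h import *
to([ch(-.1,0,.26)],CY)"
```

```text
[-0.3978, -0.3808, 0.0427]
twist 1.221 t 1.1 p [0.1747 0.652  0.3027] F [-0.4627  0.6254 -0.4576] w 93.1902374898717 0.0 q [ 1.2712  0.116   1.4416 -0.      1.584  -0.0378]
```

Request:
servo_tool --pt "-0.398 -0.381 0.043" --pt "-0.398 -0.381 0.043" --pt "-0.398 -0.381 0.043" --pt "-0.398 -0.381 0.043" --pt "-0.398 -0.381 0.043" --pt "-0.398 -0.381 0.043" --pt "-0.398 -0.381 0.043" --pt "-0.398 -0.381 0.043" --pt "-0.398 -0.381 0.043" --pt "-0.398 -0.381 0.043" --twist '[1.221, 1.221, 1.221, 1.221, 1.221, 1.221, 1.221, 1.221, 1.221, 1.221]' --claw '[-0.2, -0.2, -0.2, -0.2, -0.2, -0.2, -0.2, -0.2, -0.2, -0.2]'

```text
clock: 2.1
ee_pos: [0.4339, 0.2239, 0.2641]
ee_rot: [[-0.087, 0.996, 0.001], [0.996, 0.087, 0.0], [0.0, 0.001, -1.0]]
contact_force: [0.5, 1.0, -0.5]
gripper_width: 0.401
finger_force: 0.0
```

```bash
python3 -c "
from h import *
to([ch(-.1,0,.26)],CY)"
```

```text
[-0.0449, 0.0227, 0.0041]
twist -0.001 t 2.1 p [0.4339 0.2239 0.2641] F [ 0.4886  1.014  -0.4638] w 37.32332605723927 0.0 q [ 0.4242 -0.2886  1.8829  0.      1.5463  0.3372]
```

Request:
servo_tool --pt "-0.045 0.022 0.004" --pt "-0.045 0.022 0.004" --pt "-0.045 0.022 0.004" --pt "-0.045 0.022 0.004" --pt "-0.045 0.022 0.004" --twist '[0, 0, 0, 0, 0]' --claw '[-0.2, -0.2, -0.2, -0.2, -0.2]'

```text
clock: 2.6
ee_pos: [0.4587, 0.1841, 0.26]
ee_rot: [[-0.09, 0.996, 0.0], [0.996, 0.09, 0.0], [0.0, 0.0, -1.0]]
contact_force: [0.9, 0.2, -0.2]
gripper_width: 0.397
finger_force: 0.0
```

```bash
python3 -c "
from h import *
to([ch(-.1,0,.2),ch(-.1,0,.165)],CY)
f=grab_frame('scene');g=grab_frame('top')
o=np.hstack([cv2.resize(f[130:350,290:430],(382,600)),cv2.resize(g[180:300,155:239],(418,600))])
cv2.imwrite('pics/c1.png',np.clip(o*1.5,0,255).astype(np.uint8))"
```

```text
[-0.003, 0.0014, 0.06]
[-0.003, 0.0014, 0.095]
twist 0.0018 t 2.6 p [0.4587 0.1841 0.26  ] F [ 0.8603  0.1828 -0.1986] w 36.94060617314192 0.0 q [ 0.33   -0.2725  1.8766  0.0001  1.5372  0.2401]
```

View pics/c1.png

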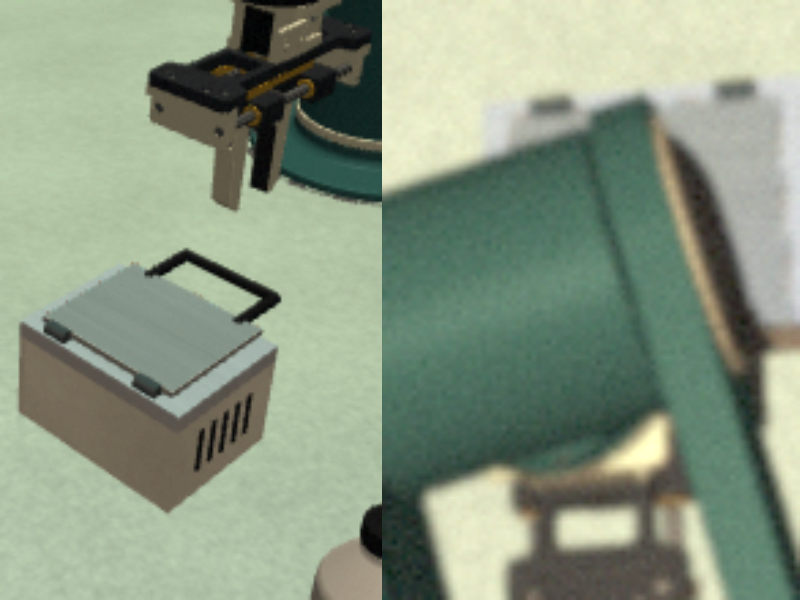

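The left crop shows the gripper squarely above the handle bar, which lies at about (230,270) in that crop. In the top view the arm hides the handle. I'll go down and grip.

Request:
servo_tool --pt "-0.002 0.001 0.04" --pt "-0.002 0.001 0.07" --pt "-0.002 0.001 0.095" --pt "-0.002 0.001 0.095" --pt "-0.002 0.001 0.095" --pt "-0.002 0.001 0.095" --twist '[0, 0, 0, 0, 0, 0]' --claw '[-0.2, -0.2, -0.2, -0.2, -0.2, -0.2]'

```text
clock: 3.3
ee_pos: [0.4608, 0.1815, 0.1666]
ee_rot: [[-0.088, 0.996, 0.002], [0.996, 0.088, 0.001], [0.0, 0.002, -1.0]]
contact_force: [0.1, 0.5, -0.0]
gripper_width: 0.404
finger_force: 0.0
```

Request:
servo_tool --pt "0 0 0" --pt "0 0 0" --pt "0 0 0" --pt "0 0 0" --pt "0 0 0" --pt "0 0 0" --twist '[0, 0, 0, 0, 0, 0]' --claw '[-1, -1, -1, -1, -1, -1]'

```text
clock: 3.9
ee_pos: [0.4616, 0.1811, 0.1657]
ee_rot: [[-0.088, 0.996, 0.004], [0.996, 0.088, 0.001], [0.0, 0.004, -1.0]]
contact_force: [12.5, 1.6, -1.9]
gripper_width: 0.095
finger_force: 30.0
```

Request:
servo_tool --pt "0 0.002 -0.016" --pt "0 0.004 -0.032" --pt "0 0.008 -0.047" --pt "0 0.0135 -0.062" --pt "0 0.0205 -0.077" --pt "0 0.0205 -0.077" --twist '[0, 0, 0, 0, 0, 0]' --claw '[-1, -1, -1, -1, -1, -1]'

```text
clock: 4.5
ee_pos: [0.4826, 0.1829, 0.2433]
ee_rot: [[-0.087, 0.996, 0.005], [0.996, 0.087, 0.001], [0.0, 0.005, -1.0]]
contact_force: [14.0, 1.8, -10.6]
gripper_width: 0.101
finger_force: 30.0
```

Request:
servo_tool --pt "0 0.01 -0.013" --pt "0 0.0195 -0.026" --pt "0 0.0305 -0.0375" --pt "0 0.0425 -0.048" --pt "0 0.0555 -0.0575" --pt "0 0.0555 -0.0575" --twist '[0, 0, 0, 0, 0, 0]' --claw '[-1, -1, -1, -1, -1, -1]'

```text
clock: 5.1
ee_pos: [0.5368, 0.1879, 0.3011]
ee_rot: [[-0.088, 0.996, 0.001], [0.996, 0.088, 0.001], [0.001, 0.001, -1.0]]
contact_force: [-9.6, -0.7, 12.3]
gripper_width: 0.096
finger_force: 30.0
```

Request:
servo_tool --pt "0 0.0095 -0.008" --pt "0 0.0205 -0.0125" --pt "0 0.032 -0.017" --pt "0 0.0425 -0.0205" --pt "0 0.054 -0.0235" --pt "0 0.066 -0.025" --pt "0 0.078 -0.026" --pt "0 0.078 -0.026" --twist '[0, 0, 0, 0, 0, 0, 0, 0]' --claw '[-1, -1, -1, -1, -1, -1, -1, -1]'

```text
clock: 5.9
ee_pos: [0.6154, 0.1947, 0.3256]
ee_rot: [[-0.088, 0.996, 0.001], [0.996, 0.088, 0.0], [0.0, 0.001, -1.0]]
contact_force: [-0.9, 2.2, 5.7]
gripper_width: 0.096
finger_force: 30.0
```

Request:
servo_tool --pt "0 0.012 0" --pt "0 0.028 0.001" --pt "0 0.044 0.004" --pt "0 0.059 0.008" --pt "0 0.064 0.01" --pt "0 0.064 0.01" --twist '[0, 0, 0, 0, 0, 0]' --claw '[-1, -1, -1, -1, -1, -1]'

```text
clock: 6.5
ee_pos: [0.6789, 0.2002, 0.3148]
ee_rot: [[-0.088, 0.996, 0.001], [0.996, 0.088, -0.0], [-0.0, 0.001, -1.0]]
contact_force: [0.6, 0.2, 2.2]
gripper_width: 0.097
finger_force: 30.1
```

Request:
servo_tool --pt "0 0 0" --pt "0 0 0" --pt "0 0 0" --pt "0 0 0" --pt "0 0 0" --twist '[0, 0, 0, 0, 0]' --claw '[-0.1, -0.1, -0.1, -0.1, -0.1]'

```text
clock: 7.0
ee_pos: [0.6774, 0.2002, 0.3154]
ee_rot: [[-0.088, 0.996, 0.0], [0.996, 0.088, -0.0], [-0.0, 0.0, -1.0]]
contact_force: [1.0, 1.3, -0.4]
gripper_width: 0.439
finger_force: 0.0
```

Request:
servo_tool --pt "0 0.008 -0.04" --pt "0 0.008 -0.09" --pt "0 0.008 -0.1" --pt "0 0.008 -0.1" --twist '[0, 0, 0, 0]' --claw '[-0.1, -0.1, -0.1, -0.1]'

```text
clock: 7.4
ee_pos: [0.6855, 0.2009, 0.418]
ee_rot: [[-0.088, 0.996, 0.004], [0.996, 0.088, 0.001], [0.001, 0.004, -1.0]]
contact_force: [0.1, 0.2, -0.1]
gripper_width: 0.45
finger_force: 0.0
```

```bash
python3 -c "
from h import *
g=.28;xy=[.553,-.173]
to([xy+[.33],xy+[.184]],g)"
```

```text
[-0.3609, -0.1652, 0.0871]
[-0.361, -0.1658, 0.2331]
twist -0.192 t 7.4 p [0.6855 0.2009 0.418 ] F [ 0.0607  0.1897 -0.0644] w 41.87932826007868 0.0 q [ 0.2494  0.1954  1.1686 -0.0001  1.7737  0.1614]
```

Request:
servo_tool --pt "-0.361 -0.165 0.087" --pt "-0.361 -0.165 0.087" --pt "-0.361 -0.165 0.087" --pt "-0.361 -0.165 0.087" --pt "-0.361 -0.165 0.087" --pt "-0.361 -0.165 0.087" --pt "-0.361 -0.165 0.087" --pt "-0.361 -0.165 0.087" --pt "-0.361 -0.165 0.087" --pt "-0.361 -0.165 0.087" --twist '[-0.192, -0.192, -0.192, -0.192, -0.192, -0.192, -0.192, -0.192, -0.192, -0.192]' --claw '[0, 0, 0, 0, 0, 0, 0, 0, 0, 0]'

```text
clock: 8.4
ee_pos: [0.552, -0.1742, 0.3265]
ee_rot: [[-0.274, 0.962, -0.002], [0.962, 0.274, 0.001], [0.001, -0.002, -1.0]]
contact_force: [-0.3, 0.6, -0.8]
gripper_width: 0.497
finger_force: 0.0
```

```bash
python3 -c "
from h import *
g=.28;xy=[.553,-.173]
to([xy+[.23],xy+[.184]],g)
f=grab_frame('scene');g=grab_frame('top')
o=np.hstack([cv2.resize(f[200:320,290:397],(400,450),interpolation=2),cv2.resize(g[165:255,165:245],(400,450),interpolation=2)])
cv2.imwrite('pics/c2.png',np.clip(o*1.6,0,255).astype(np.uint8))
for c in('scene','top'):
  for n,z in(('slot',.095),('lid_hinge',.1),('chamber',0)):
    for r in place_of(n,c)[:2]: print(c,n,r['p'],r['pixel'],atz(c,r['pixel'],z),proj(c,ch(0,0,.095)))
"
```

```text
[0.0007, 0.0014, 0.0965]
[0.0007, 0.0015, 0.1425]
twist -0.0024 t 8.4 p [ 0.552  -0.1742  0.3265] F [-0.2552  0.5816 -0.8164] w 46.18845028234414 0.0 q [-0.3497 -0.0976  1.6185  0.0001  1.6229 -0.6273]
scene slot 0.96 [342.9, 252.8] [0.5707 0.1949 0.095 ] [344.857  249.8663]
scene lid_hinge 0.61 [328.8, 261.7] [0.6201 0.2034 0.1   ] [344.857  249.8663]
scene chamber 0.58 [343.8, 281.3] [0.551 0.188 0.   ] [344.857  249.8663]
top slot 0.94 [206.9, 221.5] [0.5664 0.1944 0.095 ] [208.6376 224.1006]
top chamber 0.87 [210.1, 231.6] [0.5583 0.1997 0.    ] [208.6376 224.1006]
```

View pics/c2.png

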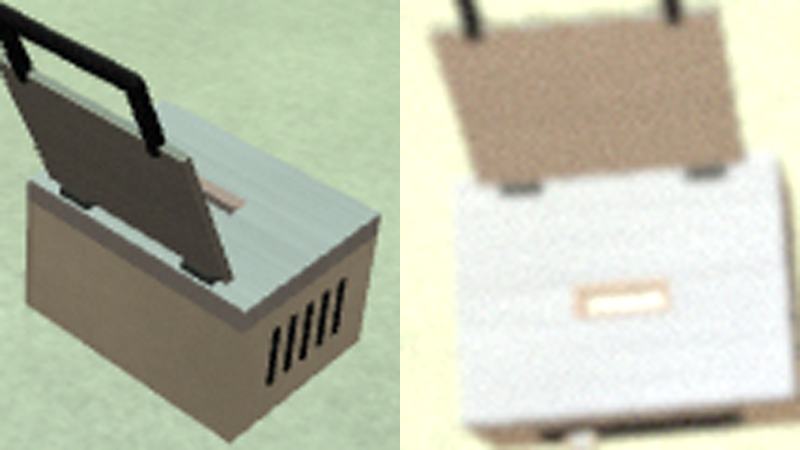

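Both views show the lid standing open on its stop. The slot is visible in the top view at about (208.8,224.8), against a predicted (208.6,224.1). Now I'll go down onto the paddle.

Request:
servo_tool --pt "0.001 0.001 0.04" --pt "0.001 0.001 0.08" --pt "0.001 0.001 0.115" --pt "0.001 0.001 0.142" --pt "0.001 0.001 0.142" --pt "0.001 0.001 0.142" --pt "0.001 0.001 0.142" --twist '[-0.002, -0.002, -0.002, -0.002, -0.002, -0.002, -0.002]' --claw '[0, 0, 0, 0, 0, 0, 0]'

```text
clock: 9.5
ee_pos: [0.5542, -0.1721, 0.1885]
ee_rot: [[-0.278, 0.96, 0.002], [0.96, 0.278, -0.001], [-0.002, 0.002, -1.0]]
contact_force: [0.4, 0.2, 0.8]
gripper_width: 0.504
finger_force: 0.0
```

Request:
servo_tool --pt "0 0 0" --pt "0 0 0" --pt "0 0 0" --pt "0 0 0" --pt "0 0 0" --pt "0 0 0" --twist '[0, 0, 0, 0, 0, 0]' --claw '[-1, -1, -1, -1, -1, -1]'

```text
clock: 10.1
ee_pos: [0.5536, -0.172, 0.1865]
ee_rot: [[-0.278, 0.96, 0.0], [0.96, 0.278, -0.0], [-0.0, 0.0, -1.0]]
contact_force: [1.0, 0.6, 1.3]
gripper_width: 0.171
finger_force: 30.0
```

```bash
python3 -c "
from h import *
s=observe();print(s['contact_force'],s['ft_torque'],s['ee_pos'],s['gripper_width']*93,s['finger_force'])
g=grab_frame('top')[205:245,185:235].astype(int)
# slot: reddish pixels (R-B)
d=g[:,:,2]-g[:,:,0]
print(d[8:32,6:42])
"
```

```text
[0.9906 0.6484 1.2963] [ 0.0242 -0.0339  0.0275] [ 0.5536 -0.172   0.1865] 15.935492656627744 30.00020742416382
[[ 0  2  0  0 -1 -1  0  1 -2 -1  0 -1  0  2  1 -2  0  1 -3  1  1 -2 -1  0
  -3  0  0 -2  0 -1  2 -1  0  1 -1 -2]
 [-2 -1 -1  0 -2 -1  1  0  1 -1  0 -1 -1 -2 -2  0  1 -1 -2 -2 -3  0  1 -3
   0 -1  1 -2  0 -3  0 -1 -2 -3  1 -1]
 [ 0  0 -3 -1  1  2 -1 -1  2  0 -1  1  1 -1 -3 -1  2 -4  0 -2  0  1 -2  1
   2 -2  0 -3  0 -2 -3 -1 -2 -2  0  0]
 [ 0  0 -1 -1  1  1 -1 -1  0 -1 -1  0 -1 -1  0 -1 -1 -3 -1 -2 -3 -2 -1 -1
  -2 -1  1  1 -2 -4  0 -2  0 -2 -4  0]
 [-1  2  0  0  0  0  2  0 -1  0  1  0 -3 -3  0 -1 -1 -1 -1  1  0  0 -2  0
   0  1 -3  1 -2  0 -2 -1 -2 -2 -2  0]
 [ 1  2 -2  1  1 -1 -2  3 -2 -1 -3  0 -1 -1 -3 -2 -1  0 -1  1 -4 -2 -1 -2
  -2 -2 -2 -1 -1 -1 -2 -2 -1 -1  0 -2]
 [ 0  0  0 -1  0 -2  0  0  1 -2 -2  1 -2  0 -2 -4 -1  1  2  2  2  0  2  0
   1  1  2 -1 -2 -2 -2  0  0 -3  2 -2]
 [-2  1  1 -2 -1 -2 -1 -2  2 -1  4  1  0  2  2  4  2  3  5  5  9  7 13 10
  13 11 12  8  2  0  0  0 -4 -4 -1  2]
 [ 0 -2 -3  1 -2  1 -1  0  3  6 10 10 11 12 10  9 16 14 16 17 18 23 21 20
  22 24 22
[... 1024 characters left out ...]
-2 -2  0 -4 -5  1 -1]
 [-1  0 -2 -3 -1 -4 -1 -1 -2 -3  0 -2 -3  1 -1  0 -1 -2  1 -1 -4  0 -2 -4
   1 -4 -2 -1 -3 -2 -2 -2 -4 -2 -1 -1]
 [ 0 -4  2  0  1  0 -1  0 -1 -3 -1  0 -2 -2 -1 -5 -3  0  0  1 -5 -3  0  2
  -1 -2 -1 -2 -3 -2 -3 -3 -1 -3 -3 -3]
 [ 0 -2 -2 -1 -1  2 -1 -2 -2  0 -2  0 -3 -3 -3 -1 -1 -3 -2 -6 -3 -3 -4 -1
  -1 -2 -4 -3 -4 -1 -5 -2 -3 -2 -3 -3]
 [-1 -3  1 -1 -2 -1 -2  0 -1 -2 -2 -1 -3  1  0 -3 -4 -2 -1 -4 -2  0 -2 -5
   0 -2 -3 -1 -3 -2 -2 -2 -3 -2 -1 -1]
 [-1 -3 -2 -2  0  0 -2 -1 -3 -2  0  0 -1 -4 -2 -2 -1  1 -1 -3 -2 -3 -1 -1
  -3 -2 -2 -2 -3 -2 -2 -3  1 -1 -2 -2]
 [ 0 -3  0 -2  0 -1 -2 -2 -2 -2  2 -1 -3 -2 -4  0  0 -4 -1 -3 -2 -2 -2 -2
  -2 -4 -3 -4 -4 -3 -2 -4 -4 -6 -4 -3]]
```

Paddle gripped with the slot estimate refined. Now I'll lift it.

Request:
servo_tool --pt "0 0 -0.02" --pt "0 0 -0.05" --pt "0 0 -0.09" --pt "0 0 -0.13" --pt "0 0 -0.15" --pt "0 0 -0.15" --pt "0 0 -0.15" --twist '[0, 0, 0, 0, 0, 0, 0]' --claw '[-1, -1, -1, -1, -1, -1, -1]'

```text
clock: 10.85
ee_pos: [0.5534, -0.1719, 0.3353]
ee_rot: [[-0.278, 0.961, -0.001], [0.961, 0.278, 0.0], [0.0, -0.001, -1.0]]
contact_force: [-0.6, 0.4, -2.1]
gripper_width: 0.172
finger_force: 30.0
```

```bash
sed -i 's/C=np.array(.*\]);CY/C=np.array([.561,.191]);CY/' h.py; python3 -c "
from h import *
to([ch(0,0,.336)],CY)"
```

```text
[0.3465, 0.1083, -0.0006]
twist 0.194 t 10.85 p [ 0.5534 -0.1719  0.3353] F [-0.5895  0.4141 -2.0618] w 15.976339667578161 29.999757707118988 q [-0.3452 -0.0983  1.605   0.      1.6356 -0.6272]
```

Request:
servo_tool --pt "0.03 0.01 0" --pt "0.07 0.022 0" --pt "0.11 0.035 0" --pt "0.15 0.047 0" --pt "0.19 0.06 0" --pt "0.23 0.072 0" --pt "0.27 0.085 0" --pt "0.31 0.097 0" --pt "0.3355 0.105 0" --pt "0.3465 0.1085 0" --twist '[0.02, 0.04, 0.06, 0.08, 0.1, 0.12, 0.14, 0.16, 0.18, 0.194]' --claw '[-1, -1, -1, -1, -1, -1, -1, -1, -1, -1]'

```text
clock: 11.85
ee_pos: [0.5608, 0.1934, 0.3337]
ee_rot: [[-0.089, 0.996, -0.003], [0.996, 0.089, -0.001], [-0.0, -0.003, -1.0]]
contact_force: [-0.0, -0.9, -1.5]
gripper_width: 0.17
finger_force: 30.0
```

Request:
servo_tool --pt "0 0 0.02" --pt "0 0 0.035" --pt "0 0 0.049" --pt "0 0 0.049" --pt "0 0 0.049" --twist '[0, 0, 0, 0, 0]' --claw '[-1, -1, -1, -1, -1]'

```text
clock: 12.35
ee_pos: [0.5613, 0.1907, 0.2871]
ee_rot: [[-0.087, 0.996, -0.001], [0.996, 0.087, -0.0], [-0.0, -0.001, -1.0]]
contact_force: [-0.8, -0.2, 0.0]
gripper_width: 0.175
finger_force: 30.0
```

```bash
python3 -c "
from h import *
to([ch(0,0,.2865)],CY)
p=observe()['ee_pos']
f=grab_frame('scene');o=cv2.resize(f[165:275,300:400],(545,600),interpolation=2)
cv2.imwrite('pics/c3.png',np.clip(o*1.6,0,255).astype(np.uint8))
K=lambda X:((proj('scene',X)-[300,165]+.5)*5.45).round(1)
for l in[(-.008,.023),(.008,.023),(-.008,-.023),(.008,-.023)]:print('slot',K(ch(*l,.095)))
d=p[:2]-C
for z,h,w in[(.1715,.018,.003),(.1015,.026,.012),(.0935,.026,.012),(.0415,.015,.008)]:
  print('pad',z,[K(np.array(ch(a,b,p[2]-z))+[*d,0]).tolist() for a in(-w,w) for b in(-h,h)])
for n in('slot','paddle','paddle_grip'):
  for r in place_of(n,'scene')[:2]: print(n,r['p'],r['pixel'])
print(proj('scene',ch(0,0,.095)),proj('scene',p-[0,0,.1715]),proj('scene',p-[0,0,.0675]))
"
```

```text
[0.0003, -0.0003, 0.0006]
twist -0.0005 t 12.35 p [0.5613 0.1907 0.2871] F [-0.8247 -0.1701  0.0207] w 16.25280592451838 29.99983638525009 q [ 0.2845 -0.0577  1.6442 -0.      1.5557  0.197 ]
slot [305.9 485.1]
slot [279.7 502.1]
slot [216.1 434.1]
slot [189.8 450.1]
pad 0.1715 [[220.0, 402.4], [291.3, 441.9], [210.1, 408.3], [281.3, 448.2]]
pad 0.1015 [[232.7, 235.5], [340.6, 288.6], [191.3, 257.6], [299.3, 312.5]]
pad 0.0935 [[234.2, 217.6], [342.8, 270.3], [192.7, 239.6], [301.3, 294.0]]
pad 0.0415 [[260.9, 110.5], [325.9, 139.2], [232.4, 124.5], [297.5, 153.9]]
slot 0.82 [341.2, 247.9]
paddle 0.66 [345.9, 239.2]
paddle_grip 0.67 [348.2, 200.1]
paddle_grip 0.21 [345.1, 240.9]
[344.8558 250.2571] [345.4141 242.4662] [349.5509 200.1473]
```

View pics/c3.png

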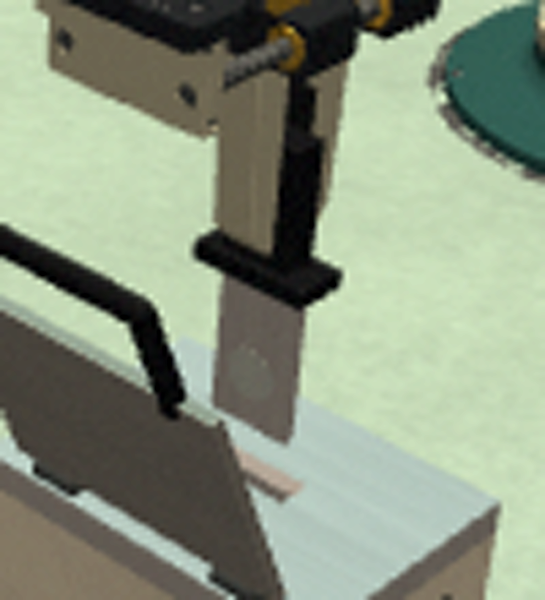

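The scene crop shows the paddle hanging upright over the slot. Collar and blade lie within about 1 mm of the prediction, and the slot end at crop (300,488) suggests a small shift towards -y. I'll lower it in steps and watch the forces.

Request:
servo_tool --pt "-0.0005 0 0.008" --pt "-0.0005 0 0.016" --pt "-0.0005 0 0.022" --pt "-0.0005 0 0.022" --pt "-0.0005 0 0.022" --twist '[0, 0, 0, 0, 0]' --claw '[-1, -1, -1, -1, -1]'

```text
clock: 13.05
ee_pos: [0.5613, 0.1906, 0.2652]
ee_rot: [[-0.088, 0.996, -0.0], [0.996, 0.088, -0.0], [-0.0, -0.0, -1.0]]
contact_force: [0.7, -1.1, -0.3]
gripper_width: 0.173
finger_force: 30.0
```

Request:
servo_tool --pt "0 0 0.003" --pt "0 0 0.006" --pt "0 0 0.009" --pt "0 0 0.009" --pt "0 0 0.009" --twist '[0, 0, 0, 0, 0]' --claw '[-1, -1, -1, -1, -1]'

```text
clock: 13.55
ee_pos: [0.5613, 0.1907, 0.2561]
ee_rot: [[-0.088, 0.996, -0.0], [0.996, 0.088, 0.0], [0.0, -0.0, -1.0]]
contact_force: [-0.7, 2.5, -3.4]
gripper_width: 0.171
finger_force: 30.0
```

```bash
python3 -c "
from h import *
print(observe()['ft_torque']);to([ch(0,0,.22)],CY)"
```

```text
[0.6349 0.113  0.0005]
[0.0003, -0.0002, 0.0361]
twist 0.0001 t 13.55 p [0.5613 0.1907 0.2561] F [-0.7343  2.5118 -3.3684] w 15.9349077552149 29.99948412179947 q [ 0.2843 -0.0461  1.6835  0.0003  1.5046  0.1962]
```

Request:
servo_tool --pt "0.0007 0 0" --pt "0.0007 0 0" --pt "0.0007 0 0" --pt "0.0007 0 0" --twist '[0, 0, 0, 0]' --claw '[-1, -1, -1, -1]'

```text
clock: 13.95
ee_pos: [0.5613, 0.1912, 0.2565]
ee_rot: [[-0.088, 0.996, 0.0], [0.996, 0.088, -0.0], [-0.0, 0.0, -1.0]]
contact_force: [0.2, 0.6, -0.2]
gripper_width: 0.169
finger_force: 30.0
```

```bash
python3 -c "
from h import *
print(observe()['ft_torque']);to([ch(0,0,.22)],CY)"
```

```text
[-0.0906  0.0286  0.0052]
[-0.0001, -0.0004, 0.0365]
twist -0.0001 t 13.95 p [0.5613 0.1912 0.2565] F [ 0.1781  0.6142 -0.1676] w 15.752044541841288 29.999930262565613 q [ 0.2853 -0.0461  1.6828 -0.0002  1.5047  0.1974]
```

Contact is gone, so I'll go on down.

Request:
servo_tool --pt "0.0003 0 0.004" --pt "0.0003 0 0.008" --pt "0.0003 0 0.012" --pt "0.0003 0 0.016" --pt "0.0003 0 0.016" --twist '[0, 0, 0, 0, 0]' --claw '[-1, -1, -1, -1, -1]'

```text
clock: 14.45
ee_pos: [0.5611, 0.1915, 0.2395]
ee_rot: [[-0.088, 0.996, -0.001], [0.996, 0.088, -0.0], [-0.0, -0.001, -1.0]]
contact_force: [0.5, -0.6, -1.0]
gripper_width: 0.171
finger_force: 30.0
```

```bash
python3 -c "
from h import *
print(observe()['ft_torque']);to([ch(0,0,.22)],CY)"
```

```text
[-0.0552  0.0637  0.0344]
[-0.0005, -0.0001, 0.0195]
twist -0.0 t 14.45 p [0.5611 0.1915 0.2395] F [ 0.5214 -0.6471 -0.9592] w 15.932365330280115 29.999767541885376 q [ 0.2859 -0.0378  1.7025  0.      1.4779  0.1979]
```

Request:
servo_tool --pt "0 0 0.005" --pt "0 0 0.01" --pt "0 0 0.015" --pt "0 0 0.0195" --pt "0 0 0.0195" --pt "0 0 0.0195" --pt "0 0 0.0195" --twist '[0, 0, 0, 0, 0, 0, 0]' --claw '[-1, -1, -1, -1, -1, -1, -1]'

```text
clock: 15.15
ee_pos: [0.5614, 0.1916, 0.2211]
ee_rot: [[-0.088, 0.996, 0.0], [0.996, 0.088, 0.0], [0.0, 0.0, -1.0]]
contact_force: [-0.4, -0.1, -0.2]
gripper_width: 0.175
finger_force: 30.0
```

```bash
python3 -c "
from h import *
print(observe()['ft_torque']);to([ch(0,0,.22)],CY)
f=grab_frame('scene');o=cv2.resize(f[160:300,290:430],(600,600),interpolation=2)
cv2.imwrite('pics/c4.png',np.clip(o*1.6,0,255).astype(np.uint8))"
```

```text
[-0.0555  0.0463  0.0339]
[-0.0005, -0.0004, 0.0011]
twist -0.0 t 15.15 p [0.5614 0.1916 0.2211] F [-0.393  -0.1011 -0.2298] w 16.23010284595113 29.999877512454987 q [ 0.2859 -0.028   1.7232  0.      1.446   0.1979]
```

View pics/c4.png

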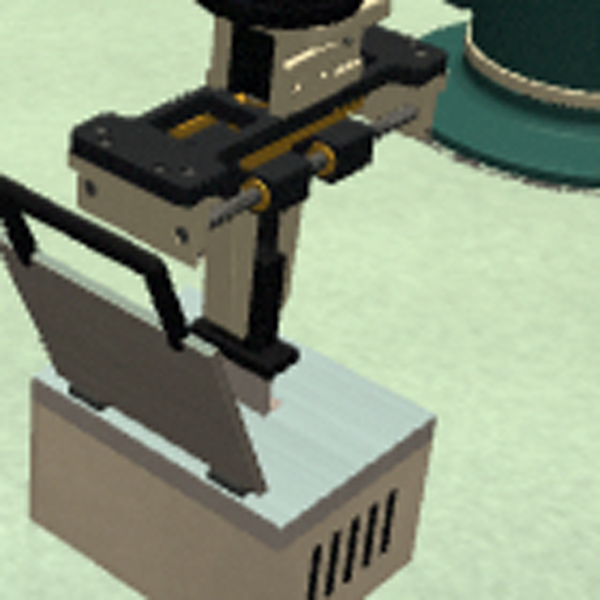

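The blade is in the slot at crop (265,400), the collar sits clear above the top and the lid is open. Depth is about 45.5 mm, so I'll add 1 mm, settle and hand in.

Request:
servo_tool --pt "0 0 0.001" --pt "0 0 0.001" --pt "0 0 0.001" --pt "0 0 0.001" --pt "0 0 0.001" --pt "0 0 0.001" --twist '[0, 0, 0, 0, 0, 0]' --claw '[-1, -1, -1, -1, -1, -1]'

```text
clock: 15.8
ee_pos: [0.5613, 0.1916, 0.2199]
ee_rot: [[-0.088, 0.996, -0.0], [0.996, 0.088, 0.0], [0.0, -0.0, -1.0]]
contact_force: [-0.1, 0.2, -2.1]
gripper_width: 0.169
finger_force: 30.0
```

```bash
python3 -c "
from h import *
s=observe();print(s['ee_pos'],s['contact_force'],s['ft_torque'],s['finger_force'])
print(workorder.job_done())"
```

```text
[0.5613 0.1916 0.2199] [-0.0532  0.235  -2.0585] [-0.0487  0.0732 -0.0332] 29.999877512454987
the job is handed in; nothing more can be done
None
```

The job is handed in at about 16 s: the lid rests open, and the paddle is still gripped upright with about 47 mm (two thirds) of its blade below the slot's mouth, its collar clear and the bystanders untouched.

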